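# Peel the stuck casting and show its underside to the camera

### The job

Two square aluminium castings are stuck together in the fixture. Swing the red clamp arm over and press it down shut on the lug of the lower casting, then, with the clamp left shut, take the top casting by its upright stub and peel it off by raising the stub corner first, a good 2 cm, while the opposite corner stays down. Finish while holding the top casting still and roughly level, centred 7 to 20 cm above the window of the blue upward-looking inspection camera; do not put it down or let go, and leave the lower casting in the fixture and the other things on the bench alone.

Things in the scene. Friction and masses are not known exactly. Their poses are not given: they have to be found in the camera images.
- top: The top casting: light square dish with cut corners, 130 mm over the rim, rim 22 mm above its underside, about 0.3 kg. Origin: centre of its underside; z up; +x points to the corner with the stub (sides at 45 degrees to x). It sits 10 mm up in the lower casting, tacky: each corner (60 mm from centre along +x, -x, +y, -y) is held by a dark bead with some 3 to 6 N of drag until raised 8 mm.
- stub (a point): Grip point on the upright stub of the top casting, 56 mm from the centre along its +x, 52 mm above its underside. The stub is a blade 10 mm thick along the casting's y and 24 mm long along its x; it ends 14 mm above this point; the rim lies 29 mm below this point. Pinch it from above across its 10 mm (fingers either side in y).
- near_corner (a point): Point on the top casting at its stub corner: 70 mm from the centre along +x, 10 mm above the underside.
- far_corner (a point): Point on the top casting at the corner opposite the stub: 70 mm from the centre along -x, 10 mm above the underside. The casting hinges about here when peeled.
- lower: The lower casting: the same dish, darker, about 0.4 kg, loose between pins in the fixture; it comes up with the top one unless clamped. Origin: centre of its underside; same axes as the top casting and the fixture. A flat lug, 30 mm wide, 8 mm thick, sticks out low from one side, at 45 degrees between +x and +y, up to 96 mm from the centre.
- fixture: The fixture: dark steel plate 12 mm thick, fixed to the bench, with brass locating pins and the clamp's red bracket. Origin: centre of the castings, on the bench; z up; x towards the stub corner. The clamp stands at 45 degrees between +x and +y.
- clamp_pivot (a point): Hinge of the clamp arm: 170 mm from the fixture's origin at 45 degrees between +x and +y, 34 mm above the bench. The hinge line is level and at right angles to that direction. The bracket reaches 48 mm above the bench.
- clamp_end (a point): Middle of the free end of the clamp arm, 98 mm from the pivot. The arm is a straight bar, 12 mm thick and 16 to 18 mm wide, its outer 60 mm red; a black rubber foot sits 88 mm from the pivot on the side that faces the castings.
- clamp (a joint): Opening angle of the clamp arm (rad). 0: level, shut on the lug; 1.57: upright; 1.92: leaning 0.35 outward past upright, away from the castings. Starts open, 1.72 to 1.92. It stays where it is left. Push it over from its outer side: this takes under 10 N at its end, all the way down until the foot bears on the lug; forcing it open again takes about 20 N.
- station: Inspection camera that looks up: blue box 150 x 150 mm, 38 mm high, fixed on the bench to the left or right of the fixture, with a dark square window in a white light frame on its top. Origin: centre of its underside.
- window (a point): Centre of the station's window, 38 mm above the bench.
- trivet_round: Bystander: round cast plate, 120 mm across, with upright feet, lying on the bench. Origin: centre of its underside.
- trivet_cloud: Bystander: cloud-shaped cast plate about 150 x 130 mm with upright feet. Origin: on its underside.
- mallet: Bystander: hammer lying on the bench.
- brush: Bystander: brush lying on the bench.
- jar: Bystander: amber jar, 70 mm across, 85 mm high.
Things that resemble listed ones, but are neither listed nor needed, are in the scene too. What is shaped like the lower but brown is not meant.

How it is judged:
On the way, in this order (a step that is already met when the one before it is completed fails the run):
1. the clamp arm is shut on the lug of the lower casting, with the castings still together in the fixture (value of joint clamp between -0.04 and 0.045 rad and z of near_corner in the frame of lower below 0.025 m), for 0.2 s.
2. the stub corner of the top casting is raised more than 12 mm while the opposite corner is raised less than 6 mm and the clamp is shut (value of joint clamp between -0.04 and 0.045 rad and z of near_corner in the frame of lower above 0.032 m and z of far_corner in the frame of lower below 0.026 m), for 0.1 s.
At the end, for the whole second after the job is handed in: top casting held in the fingers, still, level within 20 degrees, centre within 45 mm of the window seen from above, underside 62 to 222 mm above the window; clamp shut (-0.04 to 0.045 rad); lower casting in the fixture, within 12 mm of its start and 6 degrees of level (value of joint clamp between -0.04 and 0.045 rad and horizontal distance between top and window below 0.045 m and height (world z) of top between 0.1 and 0.26 m and angle between top's own z axis and vertical below 0.35 rad and linear speed of top below 0.04 m/s and contact force between the fingers and top above 1 N and distance of lower from where it was at the start of the episode below 0.012 m and angle between lower's own z axis and vertical below 0.1 rad); the arm keeps its last pose, push and grip.
It fails at once if the trivet round is pushed more than 30 mm (distance of trivet_round from where it was at the start of the episode above 0.03 m).
It fails at once if the trivet cloud is pushed more than 30 mm (distance of trivet_cloud from where it was at the start of the episode above 0.03 m).
It fails at once if the mallet is pushed more than 30 mm (distance of mallet from where it was at the start of the episode above 0.03 m).
It fails at once if the brush is pushed more than 30 mm (distance of brush from where it was at the start of the episode above 0.03 m).
It fails at once if the jar is pushed more than 30 mm (distance of jar from where it was at the start of the episode above 0.03 m).
It also fails if it takes over 58 s, if anything falls off the work surface, if the arm or the gripper's body presses on something with over 40 N, if the wrist force passes 120 N, or if a joint passes its speed limit or range.

### The arm

A 6-joint arm with a two-finger parallel gripper is mounted at the origin on the work surface. World frame = base frame: x ahead of the robot, y to its left, z up, the work surface at z = 0. Lengths are in m, angles in rad, forces in N, time in s.
With the tool pointing down it reaches from about 0.3 to 0.875 m from the base axis. Payload 6.4 kg.
Tool frame: the origin (TCP) lies between the finger pads; the fingertips stand 19 mm ahead of it and the grasp point (between the pads) is the TCP (ctrl.tips_ahead is the z of the fingertips in the tool frame, in m); z points along the fingers, y is the line along which they close (so a half turn about z gives the same grasp; the last joint's range is limited). The gripper opens to 85 mm and grips with 20 to 120 N. Pads are 22 mm wide; open, the fingers measure 114 mm over their backs; the gripper's body (76 mm by 85 mm) begins 54 mm behind the grasp point. The pads swing forward as they close: fully open they stand 13 mm farther back than shut.
Start: joints at [-1.448, 0.181, 1.607, -0, 1.354, -0.206], TCP at [0.186, -0.544, 0.212] pointing down, gripper open.
Joint ranges: [-2.99, 2.99], [-0.89, 2.07], [0.3, 2.58], [-1.14, 4.28], [0, 2.63], [-3.12, 3.12]. Speed limits (rad/s): [2.57, 2.57, 3.01, 3.14, 3.14, 3.14].

### API

Orientations are given as a unit quaternion [w, x, y, z].
In Python, from bench import readout, vision, ctrl gives the robot as it stands.
- The arm moves only by the tool play_rows, never from a script. Its arguments are lists of equal length, an entry for each row: "xyz": the shift along the tool's x, y, z in mm, a list of three; "rot": the turn, a rotation vector about the tool's x, y, z in rad, a list of three; "grip": the opening, from 0 (shut) to 1 (fully open). In form: {"xyz": [[x, y, z], ...], "rot": [[rx, ry, rz], ...], "grip": [grip, ...]}. A call has exactly 10 rows; each row is the pose to reach, as a shift and turn from the pose commanded when the call began, along the tool's axes at that moment; what a row does not reach only later rows make up. A row lasts 1/8 s, in which the tool goes at most 62.5 mm and 10.7 degrees, less where a joint would pass 70% of its speed; a pose out of reach is approached as far as the arm can. A call with a gripper value outside its range is refused whole. The fingers move at their own pace and stop on an object; the grip force is fixed at half the most. Time passes only in rows, so rows that repeat a pose let the fingers close, or fill a call up. It gives the time, the measured TCP pose, the force, the opening and the grip force at its end, in the units of the state.
- readout.get_obs(): the state, without advancing time (a new reading comes with each control period).
- vision.camera(name): name is "side" or "top" or "wrist"; returns a dict with "color" (384x512x3 uint8, red, green, blue), "depth" (384x512 float32, m along the optical axis (not along the pixel's ray), 0 where there is no reading), "camera_matrix" (3x3 intrinsics, pixels), "extrinsics" (4x4, takes a point from camera to world coordinates); the wrist camera has in their place "hand_eye" (4x4, takes a point from camera to tool coordinates, whose origin is the TCP and whose axes are the flange's). Camera axes: x right, y down, z forward; pixel columns grow to the right and rows downward; lengths in m; the calibration is good to about 2 mm. A picture is of the moment at which its call begins: read the wrist's pose just before it.
- ctrl.hand_in(): hands the job in; it is judged then, once.
The state is a dict: "time_s": time; "q": joint angles; "dq": joint speeds; "joint_efforts": joint torques, N m; "eef_pos": TCP position; "eef_rot": TCP orientation; "wrist_force": force on the tool from outside, world axes, zero at the start; "torque": the same for the moment, N m; "opening": opening from 0.0 (shut) to 1.0 (fully open); "grasp_force": force on a finger pad.
Only numpy, scipy, OpenCV 4.12 (cv2) and the standard library are available. Lean on these libraries where they do the work, as an engineer would, in place of code of your own. Each camera call takes 0.05 s, during which the arm holds its last target. There are 200 camera calls.

## Working session

There is one attempt and no reset: what is moved stays moved. The work goes in short steps, Python scripts to look and compute and a tool call to move; the robot and the scene stay as the last step left them, time stands still between calls to the robot, and variables do not carry over. Pictures are saved under pics/ and viewed, at most 10 in all, crops included, and the job is handed in when it is done.

Besides the shell and the picture viewer there is one more tool, called after "Call:" in YAML: its name, and indented under it one key for each argument. play_rows: Moves the arm, as the interface text tells. Its arguments: {"type":"object","properties":{"xyz":{"type":"array","items":{"type":"array","items":{"type":"number"}}},"rot":{"type":"array","items":{"type":"array","items":{"type":"number"}}},"grip":{"type":"array","items":{"type":"number"}}},"required":["xyz","rot","grip"]}

```bash
mkdir -p pics; cat > h.py <<'E'
import numpy as np, cv2
from scipy.spatial.transform import Rotation as R
from bench import readout, vision, ctrl
def pose():
    o=readout.get_obs(); q=o["eef_rot"]; T=np.eye(4)
    T[:3,:3]=R.from_quat([q[1],q[2],q[3],q[0]]).as_matrix(); T[:3,3]=o["eef_pos"]; return T,o
def cam(n):
    T,o=pose(); c=vision.camera(n)
    c["E"]=T@np.array(c["hand_eye"]) if n=="wrist" else np.array(c["extrinsics"]); c["K"]=np.array(c["camera_matrix"]); return c
def cloud(c):
    d=c["depth"];v,u=np.mgrid[:d.shape[0],:d.shape[1]];K=c["K"]
    P=np.stack([(u-K[0,2])/K[0,0]*d,(v-K[1,2])/K[1,1]*d,d],-1)
    P=P@c["E"][:3,:3].T+c["E"][:3,3]; P[d==0]=np.nan; return P
def save(n,im,s=1): cv2.imwrite(f"pics/{n}.png",cv2.cvtColor(cv2.resize(im,None,fx=s,fy=s),cv2.COLOR_RGB2BGR))
E
python3 - <<'E'
from h import *
for n in("top","side"):
    c=cam(n);np.savez(n+".npz",**{k:c[k] for k in("color","depth","K","E")})
    save(n+"0",c["color"],1.5);print(n,c["E"].round(3),c["K"][0,0])
E
```

```text
top [[-0.003 -0.999  0.04   0.5  ]
 [-1.     0.003 -0.006 -0.012]
 [ 0.006 -0.04  -0.999  1.104]
 [ 0.     0.     0.     1.   ]] 397.7276812238619
side [[-0.998 -0.035  0.046  0.489]
 [-0.056  0.751 -0.658  0.739]
 [-0.012 -0.659 -0.752  0.911]
 [ 0.     0.     0.     1.   ]] 382.67025738838834
```

View pics/top0.png

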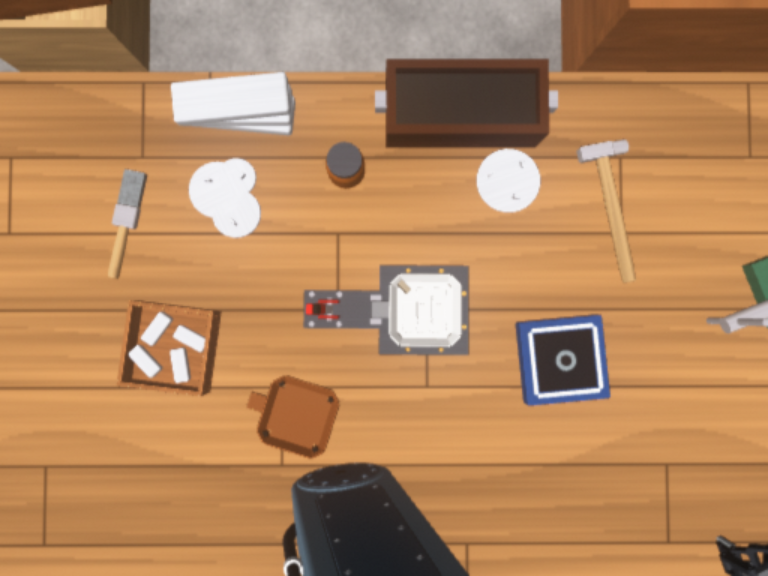

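View pics/side0.png

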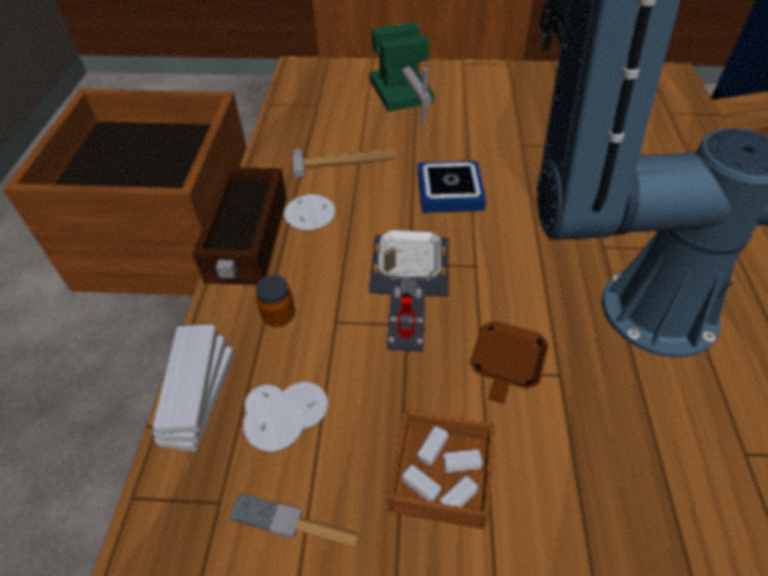

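The top view (×1.5) shows the white casting at (426,310) with the stub at its upper-left corner (403,286). The clamp is at (322,308) to the left, seen nearly upright, the lug is at (379,310), and the blue station is at (563,360). Possible mix-ups:
- **Brown dish** at (300,415): wrong colour.
- **Green device** at (755,290): not the station.
- **White plates** at (235,110), (508,180) and (225,195): bystanders or clutter.

I choose the white dish in the fixture.

```bash
python3 - <<'E'
from h import *
def ld(n):
    z=np.load(n+".npz");return {k:z[k] for k in z}
for n in("top","side"):
    c=ld(n);P=cloud(c);rgb=c["color"].astype(int);r,g,b=rgb[...,0],rgb[...,1],rgb[...,2]
    hsv=cv2.cvtColor(c["color"],cv2.COLOR_RGB2HSV)
    red=(r>130)&(g<60)&(b<60)
    Q=P[red];k=(np.abs(Q[:,0]-.5)<.15)&(Q[:,1]>0)&(Q[:,1]<.35);Q=Q[k]
    print(n,"red",len(Q),np.nanmin(Q,0).round(3),np.nanmax(Q,0).round(3))
    t=Q[Q[:,2]>np.nanmax(Q[:,2])-.01];print(" top of red",np.nanmedian(t,0).round(3))
    for h in np.arange(.04,.14,.015):
        s=Q[abs(Q[:,2]-h)<.008]
        if len(s):print("  z",h.round(3),len(s),s.mean(0).round(3),s.min(0).round(3),s.max(0).round(3))
    blue=(hsv[...,0]>100)&(hsv[...,0]<125)&(hsv[...,1]>150)&(abs(P[...,2]-.038)<.012)&(P[...,1]<-.1)&(P[...,0]>.3)
    pts=P[blue][:,:2].astype(np.float32);print(" station",cv2.minAreaRect(pts),np.nanmedian(P[blue][:,2]))
    w=(hsv[...,1]<70)&(hsv[...,2]>130)&(abs(P[...,0]-.5)<.11)&(abs(P[...,1]+.0)<.12)
    z=P[w];z=z[z[:,2]>.03]
    rim=z[(z[:,2]>.036)&(z[:,2]<.056)];print(" dish",cv2.minAreaRect(rim[:,:2].astype(np.float32)),rim[:,2].max())
    st=P[(abs(P[...,0]-.53)<.07)&(abs(P[...,1]-.03)<.06)&(P[...,2]>.066)&(P[...,2]<.12)]
    if len(st):print(" stub",len(st),st.mean(0).round(3),st.min(0).round(3),st.max(0).round(3))
for n,(x,y,w,h) in {"top":(190,165,140,90)}.items():
    c=ld(n);save("crop_"+n,c["color"][y:y+h,x:x+w],5)
E
```

```text
top red 21 [0.489 0.055 0.046] [0.515 0.094 0.132]
 top of red [0.505 0.092 0.131]
  z 0.04 4 [0.503 0.077 0.047] [0.489 0.058 0.046] [0.515 0.085 0.048]
  z 0.055 11 [0.496 0.074 0.05 ] [0.489 0.055 0.047] [0.515 0.086 0.055]
  z 0.085 1 [0.512 0.081 0.084] [0.512 0.081 0.084] [0.512 0.081 0.084]
  z 0.13 7 [0.504 0.092 0.13 ] [0.497 0.091 0.127] [0.509 0.094 0.132]
 station ((0.0, 0.0), (0.0, 0.0), 0.0) nan
 dish ((0.5018270611763, -0.02263597398996353), (0.12818543612957, 0.19453977048397064), 0.042841050773859024) 0.05380701952804623
 stub 33 [0.504 0.079 0.087] [0.497 0.074 0.068] [0.512 0.083 0.12 ]
side red 22 [0.495 0.092 0.123] [0.508 0.105 0.13 ]
 top of red [0.502 0.099 0.127]
  z 0.13 22 [0.502 0.098 0.127] [0.495 0.092 0.123] [0.508 0.105 0.13 ]
 station ((0.41071006655693054, -0.3427473306655884), (0.14394278824329376, 0.14824995398521423), 5.260404109954834) 0.03529824127709413
 dish ((0.5012702345848083, -0.07558371126651764), (0.12138683348894119, 0.08548028767108917), 1.1680247783660889) 0.04657843064799161
 stub 13 [0.5   0.088 0.073] [0.492 0.086 0.066] [0.508 0.09  0.08 ]
  return np.nanmean(a, axis, out=out, keepdims=keepdims)
```

View pics/crop_top.png

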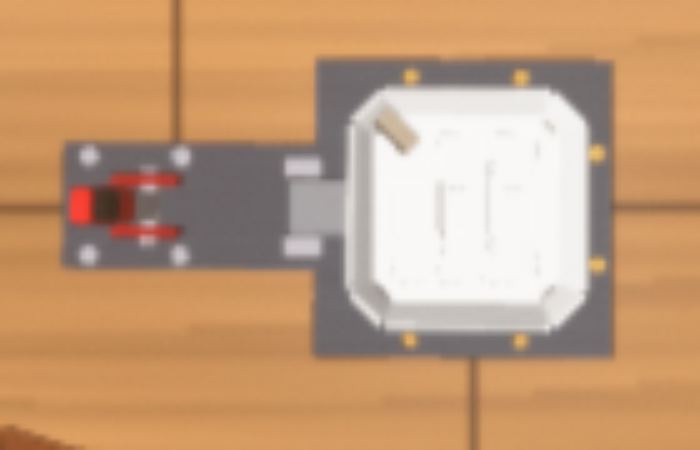

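The crop confirms it: dish centre (468,208), stub (396,130) pointing up-left, lug to the left at (318,208), open clamp arm with its end at (80,205).

```bash
python3 - <<'E'
from h import *
z=np.load("top.npz");K,E=z["K"],z["E"];P=cloud(z)
def ray(u,v,h):
    d=E[:3,:3]@np.linalg.solve(K,[u,v,1]);return (E[:3,3]+d*(h-E[2,3])/d[2]).round(4)
c=lambda x,y:(x/5+190-.4,y/5+165-.4)
for n,p,h in[("dish",(468,208),.044),("plate c",(463.5,207),.012),("clampend",(80,205),.13),("stubtop",(396,130),.088),("pivot",(147,205),.034),("bracketL",(147,180),.048),("lugleft",(288,208),.024)]:print(n,ray(*c(*p),h))
print("win",ray(566/1.5,360/1.5,.038),ray(563/1.5,360/1.5,.038))
hsv=cv2.cvtColor(z["color"],cv2.COLOR_RGB2HSV);m=(hsv[...,0]>100)&(hsv[...,0]<125)&(hsv[...,1]>120)
m[:,:330]=0;m[:200]=0;m[280:]=0;m[:,420:]=0
v,u=np.nonzero(m);b=cv2.minAreaRect(np.c_[u,v].astype(np.float32));print(b,ray(*b[0],.038))
m=(hsv[...,1]<70)&(hsv[...,2]>165);m[:, :255]=0;m[:,:]&=True;m[:170]=0;m[240:]=0;m[:,318:]=0
v,u=np.nonzero(m);b=cv2.minAreaRect(np.c_[u,v].astype(np.float32));print("dish",b,ray(*b[0],.044))
print(P[206,276:292,2].round(3), P[188:196,266:273,2].round(3))
T,o=pose();print(T.round(3),o["q"],o["time_s"],vision.camera("wrist")["hand_eye"])
E
```

```text
dish [ 0.5012 -0.0995  0.044 ]
plate c [ 0.5017 -0.0997  0.012 ]
clampend [0.5031 0.0975 0.13  ]
stubtop [ 0.5411 -0.0592  0.088 ]
pivot [0.5032 0.0723 0.034 ]
bracketL [0.5165 0.0712 0.048 ]
lugleft [ 0.5014 -0.0034  0.024 ]
win [ 0.4102 -0.3512  0.038 ] [ 0.4102 -0.3459  0.038 ]
((375.78216552734375, 239.82177734375), (54.130027770996094, 54.727046966552734), 84.2894058227539) [ 0.4106 -0.3471  0.038 ]
dish ((281.0, 206.5), (49.0, 52.0), 90.0) [ 0.5004 -0.0936  0.044 ]
[0.032 0.033 0.034 0.035 0.037 0.034 0.035 0.036 0.037 0.036 0.037 0.033
 0.031 0.037 0.037 0.036] [[0.089 0.088 0.09  0.091 0.034 0.031 0.031]
 [0.087 0.092 0.088 0.086 0.089 0.029 0.034]
 [0.084 0.089 0.09  0.091 0.092 0.088 0.037]
 [0.05  0.085 0.089 0.088 0.092 0.09  0.093]
 [0.031 0.052 0.088 0.091 0.088 0.091 0.089]
 [0.036 0.033 0.054 0.087 0.088 0.093 0.088]
 [0.032 0.035 0.033 0.053 0.086 0.091 0.09 ]
 [0.033 0.036 0.033 0.032 0.057 0.034 0.033]]
[[ 0.946  0.323 -0.     0.186]
 [ 0.323 -0.946  0.002 -0.544]
 [ 0.    -0.002 -1.     0.211]
 [ 0.     0.     0.     1.   ]] [-1.44832460e+00  1.81466022e-01  1.60788954e+00 -1.54985180e-05
  1.35379585e+00 -2.06284959e-01] 0.1 [[-1.52893189e-03 -9.59891729e-01 -2.80366780e-01  7.08435407e-02]
 [ 9.99998828e-01 -1.49089500e-03 -3.48944060e-04  5.76848594e-04]
 [-8.30489127e-05 -2.80366985e-01  9.59892883e-01 -1.63996418e-01]
 [ 0.00000000e+00  0.00000000e+00  0.00000000e+00  1.00000000e+00]]
```

Call:
play_rows:
  xyz:
    - [42, -44, 0]
    - [84, -88, 0]
    - [126, -132, 0]
    - [168, -176, 0]
    - [210, -220, 0]
    - [252, -264, 0]
    - [294, -308, 0]
    - [336, -352, 0]
    - [378, -396, 0]
    - [420, -440, 0]
  rot:
    - [0, 0, 0.033]
    - [0, 0, 0.066]
    - [0, 0, 0.098]
    - [0, 0, 0.131]
    - [0, 0, 0.164]
    - [0, 0, 0.197]
    - [0, 0, 0.23]
    - [0, 0, 0.262]
    - [0, 0, 0.295]
    - [0, 0, 0.328]
  grip: [0, 0, 0, 0, 0, 0, 0, 0, 0, 0]

```text
time_s: 1.4
eef_pos: [0.4416, 0.0099, 0.2124]
eef_rot: [0.0, 1.0, -0.0, 0.0]
wrist_force: [-0.1, -1.1, 0.4]
opening: -0.003
grasp_force: 0.0
```

```bash
python3 - <<'E'
from h import *
T,o=pose();print(T.round(4),o["time_s"],o["opening"],ctrl.tips_ahead,o["wrist_force"])
E
```

```text
[[ 1.000e+00 -2.000e-04  8.000e-04  4.416e-01]
 [-2.000e-04 -1.000e+00 -3.000e-04  9.900e-03]
 [ 8.000e-04  3.000e-04 -1.000e+00  2.124e-01]
 [ 0.000e+00  0.000e+00  0.000e+00  1.000e+00]] 1.4 -0.003126426966837273 0.019 [-0.05603363 -1.06418823  0.36700589]
```

Call:
play_rows:
  xyz:
    - [15, -34, 0]
    - [31, -68, 0]
    - [46, -102, 0]
    - [61, -135, 0]
    - [61, -135, 25]
    - [61, -135, 50]
    - [61, -135, 70]
    - [61, -135, 83]
    - [61, -135, 83]
    - [61, -135, 83]
  rot:
    - [0, 0, 0]
    - [0, 0, 0]
    - [0, 0, 0]
    - [0, 0, 0]
    - [0, 0, 0]
    - [0, 0, 0]
    - [0, 0, 0]
    - [0, 0, 0]
    - [0, 0, 0]
    - [0, 0, 0]
  grip: [0, 0, 0, 0, 0, 0, 0, 0, 0, 0]

```text
time_s: 2.65
eef_pos: [0.5026, 0.1429, 0.13]
eef_rot: [-0.0, 1.0, 0.0, 0.001]
wrist_force: [0.2, 1.2, 0.1]
opening: -0.001
grasp_force: 0.0
```

Call:
play_rows:
  xyz:
    - [0, 12, 0]
    - [0, 24, 0]
    - [0, 36, 0]
    - [0, 46, 0]
    - [0, 56, 0]
    - [0, 65, 1]
    - [0, 74, 2]
    - [0, 82, 3]
    - [0, 89, 4]
    - [0, 95, 5]
  rot:
    - [0, 0, 0]
    - [0, 0, 0]
    - [0, 0, 0]
    - [0, 0, 0]
    - [0, 0, 0]
    - [0, 0, 0]
    - [0, 0, 0]
    - [0, 0, 0]
    - [0, 0, 0]
    - [0, 0, 0]
  grip: [0, 0, 0, 0, 0, 0, 0, 0, 0, 0]

```text
time_s: 3.9
eef_pos: [0.5021, 0.0475, 0.1241]
eef_rot: [-0.0, 1.0, 0.0, -0.0]
wrist_force: [0.3, 0.2, 0.3]
opening: 0.001
grasp_force: 0.0
```

```bash
python3 - <<'E'
from h import *
c=cam("side");save("s1",c["color"][120:260,200:340],4)
E
```

```text
(no output)
```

View pics/s1.png

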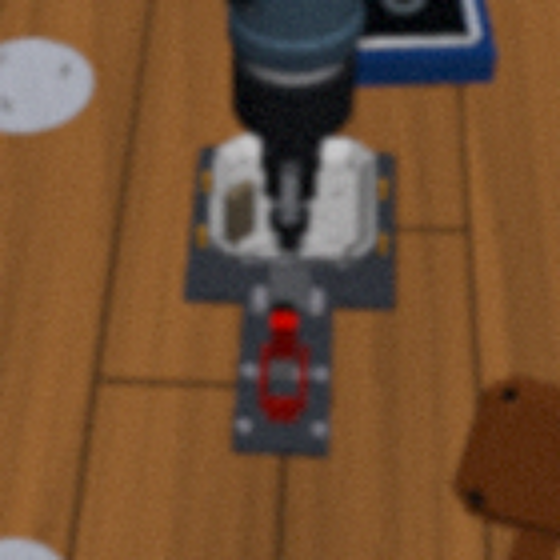

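```bash
python3 - <<'E'
from h import *
for n in("top","side"):
    c=cam(n);P=cloud(c);r,g,b=[c["color"][...,i].astype(int) for i in range(3)]
    red=(r>130)&(g<60)&(b<60)&(abs(P[...,0]-.5)<.1)&(abs(P[...,1])<.2);Q=P[red]
    v,u=np.nonzero(red);print(n,len(Q))
    for q in sorted(zip(u,v,*Q.T.round(3)),key=lambda a:-a[4])[:12]:print([float(t) for t in q])
    K,E=c["K"],c["E"]
    for p in([.503,.0475,.105],[.503,.0975,.13],[.503,.04,.12],[.503,.0725,.132]):
        a=K@(E[:3,:3].T@(np.array(p)-E[:3,3]));print(p,(a[:2]/a[2]).round(1))
E
```

```text
top 0
[0.503, 0.0475, 0.105] [226.7 205.6]
[0.503, 0.0975, 0.13] [205.6 205.6]
[0.503, 0.04, 0.12] [229.3 205.6]
[0.503, 0.0725, 0.132] [215.7 205.6]
side 22
[269.0, 199.0, 0.506, 0.099, 0.13]
[273.0, 199.0, 0.495, 0.098, 0.13]
[270.0, 198.0, 0.503, 0.095, 0.129]
[271.0, 198.0, 0.501, 0.094, 0.129]
[269.0, 198.0, 0.506, 0.094, 0.128]
[272.0, 198.0, 0.498, 0.094, 0.128]
[271.0, 199.0, 0.5, 0.097, 0.128]
[272.0, 199.0, 0.498, 0.097, 0.128]
[269.0, 200.0, 0.506, 0.101, 0.128]
[270.0, 200.0, 0.503, 0.101, 0.128]
[271.0, 201.0, 0.5, 0.104, 0.128]
[268.0, 200.0, 0.508, 0.1, 0.127]
[0.503, 0.0475, 0.105] [270.6 190.4]
[0.503, 0.0975, 0.13] [270.  198.6]
[0.503, 0.04, 0.12] [270.7 184.8]
[0.503, 0.0725, 0.132] [270.4 190.9]
```

```bash
python3 - <<'E'
from h import *
c=cam("side");P=cloud(c)
for v in range(160,204,2):print(v,[tuple(P[v,u].round(3).tolist()) for u in(268,272,276)],c["color"][v,272])
E
```

```text
160 [(0.51, 0.082, 0.258), (0.5, 0.086, 0.262), (0.491, 0.083, 0.259)] [36 38 39]
162 [(0.51, 0.082, 0.251), (0.5, 0.086, 0.255), (0.491, 0.086, 0.256)] [64 64 67]
164 [(0.511, 0.056, 0.218), (0.5, 0.086, 0.248), (0.49, 0.088, 0.25)] [94 92 95]
166 [(0.51, 0.063, 0.217), (0.5, 0.09, 0.245), (0.49, 0.079, 0.235)] [ 98 101 105]
168 [(0.51, 0.064, 0.211), (0.5, 0.094, 0.243), (0.49, 0.063, 0.211)] [ 98 103 106]
170 [(0.51, 0.088, 0.228), (0.5, 0.098, 0.24), (0.49, 0.064, 0.205)] [ 98  99 103]
172 [(0.509, 0.104, 0.239), (0.499, 0.103, 0.238), (0.49, 0.101, 0.236)] [86 86 90]
174 [(0.509, 0.107, 0.234), (0.499, 0.108, 0.236), (0.49, 0.105, 0.234)] [89 93 97]
176 [(0.509, 0.108, 0.229), (0.499, 0.11, 0.232), (0.489, 0.109, 0.231)] [35 37 38]
178 [(0.514, -0.067, 0.031), (0.5, 0.06, 0.169), (0.489, 0.078, 0.19)] [22 21 22]
180 [(0.514, -0.061, 0.027), (0.5, 0.06, 0.162), (0.489, 0.054, 0.156)] [16 19 20]
182 [(0.513, -0.05, 0.031), (0.499, 0.06, 0.154), (0.489, 0.055, 0.149)] [41 48 48]
184 [(0.513, -0.05, 0.022), (0.501, -0.047, 0.025), (0.489, -0.049, 0.024)] [80 81 86]
186 [(0.513, -0.044, 0.019), (0.501, -0.048, 0.015), (0.488, -0.034, 0.032)] [81 83 88]
188 [(0.513, -0.036, 0.019), (0.5, -0.036, 0.02), (0.488, -0.041, 0.015)] [76 73 78]
190 [(0.512, -0.028, 0.019), (0.5, -0.027, 0.021), (0.488, -0.029, 0.019)] [87 82 88]
192 [(0.512, -0.018, 0.021), (0.5, -0.019, 0.02), (0.488, -0.022, 0.017)] [76 78 80]
194 [(0.512, -0.01, 0.02), (0.5, -0.01, 0.022), (0.487, -0.011, 0.021)] [71 71 77]
196 [(0.509, 0.084, 0.125), (0.498, 0.088, 0.129), (0.487, -0.004, 0.02)] [35 29 32]
198 [(0.509, 0.093, 0.127), (0.498, 0.094, 0.128), (0.487, -0.005, 0.01)] [137   9   0]
200 [(0.508, 0.1, 0.127), (0.498, 0.099, 0.126), (0.487, 0.005, 0.012)] [193   5   1]
202 [(0.508, 0.102, 0.12), (0.498, 0.103, 0.123), (0.487, 0.012, 0.011)] [118   9   0]
```

```bash
python3 - <<'E'
from h import *
c=cam("wrist");P=cloud(c);d=c["depth"];save("w1",c["color"],1.2)
T,o=pose();Pt=(P-T[:3,3])@T[:3,:3]
print(o["eef_pos"],o["q"]); 
for v in range(10,384,40):print(v,[(int(u),*P[v,u].round(3).tolist()) for u in range(30,512,75)])
n=d<.25
print((n&(d>0)).sum());q=Pt[n&(d>0)];print(q.min(0),q.max(0)) if len(q) else 0
E
```

```text
[0.50208049 0.04798451 0.1241917 ] [-1.40517026e-01  1.24200975e-01  1.86239576e+00  9.85541086e-05
  1.15499438e+00  1.42945934e+00]
10 [(30, 0.649, 0.231, 0.01), (105, 0.651, 0.173, 0.002), (180, 0.651, 0.11, 0.003), (255, 0.651, 0.047, 0.003), (330, 0.651, -0.016, 0.002), (405, 0.651, -0.079, 0.002), (480, 0.651, -0.143, 0.001)]
50 [(30, 0.621, 0.243, 0.002), (105, 0.621, 0.177, 0.002), (180, 0.621, 0.112, 0.003), (255, 0.621, 0.047, 0.002), (330, 0.621, -0.019, 0.0), (405, 0.621, -0.084, 0.001), (480, 0.62, -0.149, 0.002)]
90 [(30, 0.588, 0.249, 0.003), (105, 0.588, 0.182, 0.003), (180, 0.588, 0.114, 0.002), (255, 0.588, 0.047, 0.002), (330, 0.588, -0.021, 0.001), (405, 0.588, -0.088, 0.002), (480, 0.588, -0.155, 0.002)]
130 [(30, 0.553, 0.257, 0.002), (105, 0.553, 0.187, 0.002), (180, 0.553, 0.117, 0.004), (255, 0.553, 0.047, 0.002), (330, 0.553, -0.02, 0.015), (405, 0.555, -0.076, 0.037), (480, 0.555, -0.136, 0.038)]
170 [(30, 0.515, 0.265, 0.002), (105, 0.515, 0.192, 0.002), (180, 0.517, 0.116, 0.015), (255, 0.517, 0.047, 0.015), (330, 0.518, -0.021, 0.018), (405, 0.521, -0.08
[... 415 characters left out ...]
480, 0.451, -0.153, 0.045)]
290 [(30, 0.385, 0.289, 0.006), (105, 0.383, 0.21, 0.004), (180, 0.515, 0.072, 0.201), (255, 0.502, 0.047, 0.182), (330, 0.514, 0.022, 0.2), (405, 0.381, -0.117, 0.002), (480, 0.382, -0.198, 0.003)]
330 [(30, 0.331, 0.302, 0.004), (105, 0.514, 0.088, 0.219), (180, 0.5, 0.073, 0.202), (255, 0.329, 0.047, 0.002), (330, 0.5, 0.022, 0.203), (405, 0.514, 0.006, 0.219), (480, 0.329, -0.209, 0.003)]
370 [(30, 0.514, 0.1, 0.232), (105, 0.503, 0.089, 0.221), (180, 0.522, 0.062, 0.24), (255, 0.514, 0.047, 0.232), (330, 0.521, 0.032, 0.239), (405, 0.503, 0.005, 0.221), (480, 0.514, -0.005, 0.232)]
50671
[-0.01222535 -0.21083859 -0.11971514] [0.15661199 0.21394523 0.1214727 ]
```

View pics/w1.png

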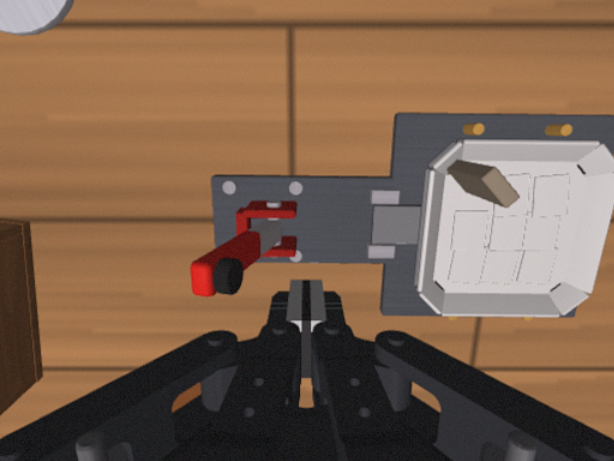

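```bash
python3 - <<'E'
from h import *
c=cam("wrist");P=cloud(c);T,o=pose();Pt=(P-T[:3,3])@T[:3,:3]
for v in range(228,300,4):print(v,[(u,*Pt[v,u].round(4).tolist()) for u in(240,247,255,262,270)])
c=cam("side");P=cloud(c);Pt=(P-T[:3,3])@T[:3,:3]
for v in range(176,186):print(v,[(u,*Pt[v,u].round(3).tolist()) for u in(269,270,271,272,273,275)])
c=cam("top");P=cloud(c);Pt=(P-T[:3,3])@T[:3,:3];m=(abs(Pt[...,0])<.06)&(abs(Pt[...,1])<.08)&(Pt[...,2]<.02);print(Pt[m].max(0),Pt[m].min(0))
print(o["joint_efforts"],readout.get_obs().keys())
E
```

```text
228 [(240, -0.0475, -0.0145, 0.1213), (247, -0.048, -0.0074, 0.1224), (255, -0.0474, 0.0008, 0.1211), (262, -0.0476, 0.008, 0.1214), (270, -0.0483, 0.0163, 0.1232)]
232 [(240, -0.0523, -0.0146, 0.1222), (247, -0.0521, -0.0074, 0.1217), (255, -0.0524, 0.0008, 0.1224), (262, -0.0524, 0.008, 0.1223), (270, -0.0524, 0.0163, 0.1223)]
236 [(240, -0.0562, -0.0146, 0.1209), (247, 0.0111, -0.0031, -0.0297), (255, 0.0112, 0.0008, -0.0301), (262, 0.0109, 0.0042, -0.0294), (270, -0.0565, 0.0163, 0.1215)]
240 [(240, -0.0611, -0.0147, 0.1219), (247, 0.0107, -0.003, -0.0335), (255, 0.0111, 0.0008, -0.0344), (262, 0.0109, 0.0041, -0.034), (270, -0.0615, 0.0164, 0.1225)]
244 [(240, 0.0069, -0.0066, -0.0298), (247, 0.0114, -0.0029, -0.0392), (255, 0.011, 0.0008, -0.0385), (262, 0.0112, 0.0039, -0.0389), (270, 0.0067, 0.0081, -0.0295)]
248 [(240, 0.011, -0.0059, -0.0426), (247, 0.0109, -0.0028, -0.0423), (255, 0.0111, 0.0007, -0.0428), (262, 0.0112, 0.0038, -0.043), (270, 0.0073, 0.0078, -0.035)]
252 [(240, 0.0108, -0.0057, -0.046), (247, 0.0109, -0.0027, -0.046), (255, 0.0108, 0.0007, -0.046), (262, 0
[... 3293 characters left out ...]
 -0.005, -0.008, -0.022), (275, -0.011, -0.008, -0.022)]
184 [(269, 0.008, 0.1, 0.105), (270, 0.005, 0.102, 0.107), (271, 0.002, 0.1, 0.104), (272, -0.001, 0.099, 0.103), (273, -0.004, 0.101, 0.105), (275, -0.011, 0.1, 0.104)]
185 [(269, 0.008, 0.085, 0.092), (270, 0.005, 0.086, 0.093), (271, 0.001, 0.083, 0.089), (272, -0.002, 0.082, 0.089), (273, -0.005, 0.086, 0.093), (275, -0.011, 0.082, 0.088)]
[ 0.05225879  0.06747777 -0.30757232] [-0.05991998 -0.06767122 -0.41797849]
[-1.27376779e-01 -3.80699980e+01 -3.16753471e+01 -5.81923450e-03
 -5.54692360e-04 -4.13305916e-04] dict_keys(['time_s', 'q', 'dq', 'joint_efforts', 'eef_pos', 'eef_rot', 'wrist_force', 'torque', 'grasp_force', 'opening'])
```

The fingers really end at tool z of about −28 mm, 47 mm short of the nominal tip. The wrist and side depth agree, so they swept over the clamp, which is still at (y .099, z .13). I'll go back and repeat the sweep 47 mm lower.

Call:
play_rows:
  xyz:
    - [0, -25, 0]
    - [0, -50, 0]
    - [0, -75, 0]
    - [0, -95, 0]
    - [0, -95, 0]
    - [0, -95, 15]
    - [0, -95, 30]
    - [0, -95, 42]
    - [0, -95, 42]
    - [0, -95, 42]
  rot:
    - [0, 0, 0]
    - [0, 0, 0]
    - [0, 0, 0]
    - [0, 0, 0]
    - [0, 0, 0]
    - [0, 0, 0]
    - [0, 0, 0]
    - [0, 0, 0]
    - [0, 0, 0]
    - [0, 0, 0]
  grip: [0, 0, 0, 0, 0, 0, 0, 0, 0, 0]

```text
time_s: 5.55
eef_pos: [0.5022, 0.1427, 0.0823]
eef_rot: [-0.0, 1.0, 0.0, 0.0]
wrist_force: [0.4, -0.7, -0.2]
opening: -0.002
grasp_force: 0.0
```

Call:
play_rows:
  xyz:
    - [0, 12, 0]
    - [0, 24, 0]
    - [0, 36, 0]
    - [0, 46, 0]
    - [0, 56, 0]
    - [0, 65, 1]
    - [0, 74, 2]
    - [0, 82, 3]
    - [0, 89, 4]
    - [0, 95, 5]
  rot:
    - [0, 0, 0]
    - [0, 0, 0]
    - [0, 0, 0]
    - [0, 0, 0]
    - [0, 0, 0]
    - [0, 0, 0]
    - [0, 0, 0]
    - [0, 0, 0]
    - [0, 0, 0]
    - [0, 0, 0]
  grip: [0, 0, 0, 0, 0, 0, 0, 0, 0, 0]

```text
time_s: 6.8
eef_pos: [0.5015, 0.0477, 0.0767]
eef_rot: [-0.0, 1.0, 0.0, -0.001]
wrist_force: [-0.2, 4.3, 0.0]
opening: -0.001
grasp_force: 1.9
```

```bash
python3 - <<'E'
from h import *
for n in("side","wrist"):
    c=cam(n);P=cloud(c);r,g,b=[c["color"][...,i].astype(int) for i in range(3)]
    red=(r>120)&(g<60)&(b<60)&(abs(P[...,0]-.5)<.03)&(P[...,2]>.06);Q=P[red]
    print(n,len(Q),Q.min(0) if len(Q) else 0,Q.max(0) if len(Q) else 0)
E
```

```text
side 35 [0.49276718 0.04433444 0.07076905] [0.50726754 0.05543218 0.08731208]
wrist 1694 [0.49501844 0.0152721  0.07173258] [0.51398181 0.05414976 0.14736235]
```

Call:
play_rows:
  xyz:
    - [0, 8, 3]
    - [0, 15, 6]
    - [0, 22, 10]
    - [0, 29, 17]
    - [0, 36, 26]
    - [0, 41, 35]
    - [0, 45, 44]
    - [0, 47, 52]
    - [0, 48, 58]
    - [0, 49, 63]
  rot:
    - [0, 0, 0]
    - [0, 0, 0]
    - [0, 0, 0]
    - [0, 0, 0]
    - [0, 0, 0]
    - [0, 0, 0]
    - [0, 0, 0]
    - [0, 0, 0]
    - [0, 0, 0]
    - [0, 0, 0]
  grip: [0, 0, 0, 0, 0, 0, 0, 0, 0, 0]

```text
time_s: 8.15
eef_pos: [0.5031, -0.0004, 0.0202]
eef_rot: [-0.001, 1.0, 0.001, -0.001]
wrist_force: [-37.8, 17.1, 106.5]
opening: 0.002
grasp_force: 53.3
```

Call:
play_rows:
  xyz:
    - [0, 0, -8]
    - [0, 0, -16]
    - [0, 0, -24]
    - [0, 0, -34]
    - [0, 0, -44]
    - [0, 0, -54]
    - [0, 0, -64]
    - [0, 0, -74]
    - [0, 0, -84]
    - [0, 0, -90]
  rot:
    - [0, 0, 0]
    - [0, 0, 0]
    - [0, 0, 0]
    - [0, 0, 0]
    - [0, 0, 0]
    - [0, 0, 0]
    - [0, 0, 0]
    - [0, 0, 0]
    - [0, 0, 0]
    - [0, 0, 0]
  grip: [0, 0, 0, 0, 0, 0, 0, 0, 0, 0]

```text
time_s: 9.4
eef_pos: [0.5024, -0.0012, 0.105]
eef_rot: [0.0, 1.0, 0.0, 0.0]
wrist_force: [0.5, -0.3, 0.4]
opening: -0.0
grasp_force: 0.0
```

```bash
python3 - <<'E'
from h import *
c=cam("wrist");P=cloud(c);r,g,b=[c["color"][...,i].astype(int) for i in range(3)]
red=(r>120)&(g<60)&(b<60)&(abs(P[...,0]-.5)<.012)&(P[...,2]<.09);Q=P[red]
print(Q.min(0),Q.max(0))
for y in np.arange(-.03,.09,.01):
    s=Q[abs(Q[:,1]-y)<.004]
    if len(s):print(y.round(3),len(s),np.percentile(s[:,2],[50,90]).round(4),s[:,0].mean().round(4))
save("w2",c["color"],1.2)
T,o=pose();print(o["eef_pos"],o["wrist_force"])
E
```

```text
[ 0.4880108  -0.02800943  0.02164113] [0.51186211 0.09876113 0.05153126]
-0.03 15 [0.041  0.0419] 0.5029
-0.02 209 [0.042  0.0428] 0.5035
-0.01 199 [0.042  0.0429] 0.5034
0.0 200 [0.0421 0.0429] 0.5034
0.01 204 [0.042  0.0428] 0.5032
0.02 205 [0.0421 0.0429] 0.5035
0.03 148 [0.042  0.0431] 0.5039
0.06 49 [0.0501 0.0507] 0.4901
0.07 51 [0.0502 0.0508] 0.4901
0.08 52 [0.0501 0.0508] 0.4902
[ 0.50279255 -0.00122201  0.10556527] [0.87349328 0.65356239 0.81766242]
```

View pics/w2.png

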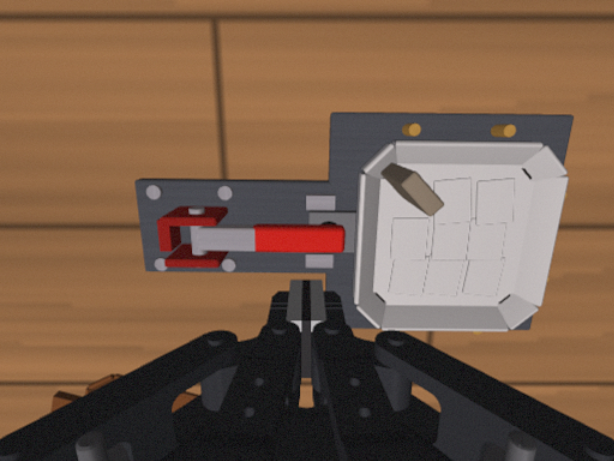

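The clamp arm lies level at constant z .042, shut on the lug. The stub is at (410,190) in the wrist view.

```bash
python3 - <<'E'
from h import *
c=cam("wrist");P=cloud(c)
m=(abs(P[...,0]-.541)<.03)&(abs(P[...,1]+.059)<.03)&(P[...,2]>.07)
Q=P[m];zt=np.percentile(Q[:,2],95);t=Q[Q[:,2]>zt-.004];print(len(Q),len(t),zt)
r=cv2.minAreaRect((t[:,:2]*1000).astype(np.float32));print(r)
cz=t-t.mean(0);w,v=np.linalg.eigh(np.cov(cz[:,:2].T));print(t.mean(0),np.degrees(np.arctan2(v[1,1],v[0,1])))
rim=P[(abs(P[...,0]-.5)<.075)&(abs(P[...,1]+.1)<.075)&(P[...,2]>.042)&(P[...,2]<.055)];print("rim",cv2.minAreaRect((rim[:,:2]*1000).astype(np.float32)),rim[:,2].max())
E
```

```text
7779 1765 0.21572924328307927
((513.5442504882812, -45.84790802001953), (5.751092910766602, 33.46070098876953), 6.215559482574463)
[ 0.51456073 -0.05086533  0.2143679 ] 98.81980670927209
rim ((502.013916015625, -94.4878921508789), (138.89828491210938, 129.35765075683594), 89.35501098632812) 0.05489670047753689
```

```bash
python3 - <<'E'
from h import *
c=cam("wrist");P=cloud(c)
m=(abs(P[...,0]-.541)<.03)&(abs(P[...,1]+.059)<.03)&(P[...,2]>.075)&(P[...,2]<.1)
Q=P[m];zt=np.percentile(Q[:,2],90);t=Q[Q[:,2]>zt-.003];print(len(Q),len(t),zt)
print(cv2.minAreaRect((t[:,:2]*1000).astype(np.float32)))
print(t.mean(0))
E
```

```text
799 649 0.09087887017166625
((542.3823852539062, -59.93480682373047), (23.779184341430664, 10.013226509094238), 44.12395095825195)
[ 0.54247362 -0.0596601   0.09007657]
```

Call:
play_rows:
  xyz:
    - [6, 8, 0]
    - [12, 18, 0]
    - [18, 28, 0]
    - [26, 38, 0]
    - [33, 48, 0]
    - [39, 58, 0]
    - [39, 58, 0]
    - [39, 58, 10]
    - [39, 58, 20]
    - [39, 58, 20]
  rot:
    - [0, 0, -0.13]
    - [0, 0, -0.26]
    - [0, 0, -0.39]
    - [0, 0, -0.52]
    - [0, 0, -0.65]
    - [0, 0, -0.777]
    - [0, 0, -0.777]
    - [0, 0, -0.777]
    - [0, 0, -0.777]
    - [0, 0, -0.777]
  grip: [0.5, 0.5, 0.5, 0.5, 0.5, 0.5, 0.5, 0.5, 0.5, 0.5]

```text
time_s: 10.8
eef_pos: [0.5399, -0.0584, 0.0826]
eef_rot: [-0.001, 0.925, 0.379, -0.001]
wrist_force: [0.0, -0.1, -0.6]
opening: 0.501
grasp_force: 0.0
```

```bash
python3 - <<'E'
from h import *
c=cam("wrist");P=cloud(c);T,o=pose();Pt=(P-T[:3,3])@T[:3,:3]
m=(abs(P[...,0]-.5424)<.025)&(abs(P[...,1]+.0598)<.025)&(P[...,2]>.078)&(P[...,2]<.096)
t=Pt[m];print(T.round(4),o["opening"],len(t));print(cv2.minAreaRect((t[:,:2]*1000).astype(np.float32)),t.mean(0))
n=Pt[(abs(Pt[...,1])<.06)&(Pt[...,2]<.0)&(abs(Pt[...,0])<.03)];print("fingertip max z",np.percentile(n[:,2],[99,99.9]))
save("w3",c["color"],1.2)
E
```

```text
[[ 7.126e-01  7.016e-01 -1.700e-03  5.404e-01]
 [ 7.016e-01 -7.126e-01  6.000e-04 -5.860e-02]
 [-8.000e-04 -1.600e-03 -1.000e+00  8.330e-02]
 [ 0.000e+00  0.000e+00  0.000e+00  1.000e+00]] 0.5050974375576115 772
((0.26695728302001953, 2.2526841163635254), (9.42088794708252, 24.63447380065918), 89.90999603271484) [ 0.00220876  0.00213562 -0.00589419]
fingertip max z [-0.00691088 -0.00395826]
```

View pics/w3.png

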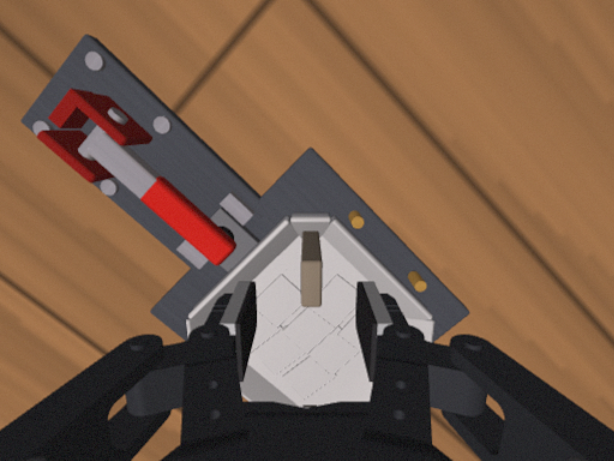

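The stub at (311,270) lies between the open fingers, aligned and about 2 mm off in tool y. I'll descend and close.

Call:
play_rows:
  xyz:
    - [1, 2, 10]
    - [1, 2, 20]
    - [1, 2, 30]
    - [1, 2, 40]
    - [1, 2, 47]
    - [1, 2, 52]
    - [1, 2, 52]
    - [1, 2, 52]
    - [1, 2, 52]
    - [1, 2, 52]
  rot:
    - [0, 0, 0]
    - [0, 0, 0]
    - [0, 0, 0]
    - [0, 0, 0]
    - [0, 0, 0]
    - [0, 0, 0]
    - [0, 0, 0]
    - [0, 0, 0]
    - [0, 0, 0]
    - [0, 0, 0]
  grip: [0.5, 0.5, 0.5, 0.5, 0.5, 0.5, 0.5, 0.1, 0, 0]

```text
time_s: 12.1
eef_pos: [0.5432, -0.0595, 0.0327]
eef_rot: [-0.0, 0.925, 0.379, 0.0]
wrist_force: [-1.8, 2.3, 5.4]
opening: 0.109
grasp_force: 59.1
```

Call:
play_rows:
  xyz:
    - [0, 0, 0]
    - [0, 0, 0]
    - [0, 0, 0]
    - [0, 0, 0]
    - [0, 0, 0]
    - [0, 0, 0]
    - [0, 0, 0]
    - [0, 0, 0]
    - [0, 0, 0]
    - [0, 0, 0]
  rot:
    - [0, 0, 0]
    - [0, 0, 0]
    - [0, 0, 0]
    - [0, 0, 0]
    - [0, 0, 0]
    - [0, 0, 0]
    - [0, 0, 0]
    - [0, 0, 0]
    - [0, 0, 0]
    - [0, 0, 0]
  grip: [0, 0, 0, 0, 0, 0, 0, 0, 0, 0]

```text
time_s: 13.35
eef_pos: [0.5432, -0.0595, 0.0327]
eef_rot: [-0.0, 0.925, 0.379, 0.0]
wrist_force: [-3.9, 2.6, 6.5]
opening: 0.107
grasp_force: 59.2
```

```bash
python3 - <<'E'
from h import *
T,o=pose();print(T.round(4),o)
E
```

```text
[[ 7.127e-01  7.015e-01 -1.000e-04  5.432e-01]
 [ 7.015e-01 -7.127e-01  4.000e-04 -5.950e-02]
 [ 3.000e-04 -4.000e-04 -1.000e+00  3.270e-02]
 [ 0.000e+00  0.000e+00  0.000e+00  1.000e+00]] {'time_s': 13.35, 'q': array([-3.26634025e-01,  3.51349958e-01,  1.80126185e+00,  4.73060672e-04,
        9.89186710e-01,  4.66419334e-01]), 'dq': array([ 3.99160075e-04,  3.07033325e-04,  4.22256145e-04, -8.63230217e-05,
       -1.42788076e-03, -3.61273820e-04]), 'joint_efforts': array([ -0.95021881, -43.44522357, -28.02320302,  -0.50821887,
        -1.10704623,  -0.28163396]), 'eef_pos': array([ 0.54323229, -0.05951277,  0.03265841]), 'eef_rot': array([-2.16684327e-04,  9.25386763e-01,  3.79024126e-01,  5.19535452e-05]), 'wrist_force': array([-3.90073526,  2.60977251,  6.53802328]), 'torque': array([ 0.42156685,  0.4927406 , -0.33746888]), 'grasp_force': 59.24362063407898, 'opening': 0.10674223278311297}
```

Call:
play_rows:
  xyz:
    - [0, 0, -2]
    - [0, 0, -4]
    - [0, 0, -6]
    - [0, 0, -8]
    - [0, 0, -10.5]
    - [-1, 0, -13]
    - [-1, 0, -15]
    - [-1, 0, -18]
    - [-2, 0, -20]
    - [-2, 0, -22]
  rot:
    - [0, 0.017, 0]
    - [0, 0.034, 0]
    - [0, 0.051, 0]
    - [0, 0.068, 0]
    - [0, 0.088, 0]
    - [0, 0.108, 0]
    - [0, 0.125, 0]
    - [0, 0.15, 0]
    - [0, 0.167, 0]
    - [0, 0.183, 0]
  grip: [0, 0, 0, 0, 0, 0, 0, 0, 0, 0]

```text
time_s: 14.6
eef_pos: [0.5424, -0.0606, 0.0548]
eef_rot: [-0.035, 0.922, 0.377, 0.086]
wrist_force: [1.7, 4.2, -4.5]
opening: 0.109
grasp_force: 58.8
```

```bash
python3 - <<'E'
from h import *
T,o=pose();c=cam("top");print(T.round(4),o["wrist_force"],o["torque"]);s=cam("side")
P=cloud(s)
m=(abs(P[...,0]-.5)<.09)&(abs(P[...,1]+.1)<.09)&(P[...,2]>.03)
im=s["color"][130:220,220:330];save("s2",im,6)
w=cam("wrist");save("w4",w["color"],1)
E
```

```text
[[ 7.008e-01  7.010e-01  1.321e-01  5.424e-01]
 [ 6.889e-01 -7.131e-01  1.296e-01 -6.060e-02]
 [ 1.851e-01  2.000e-04 -9.827e-01  5.480e-02]
 [ 0.000e+00  0.000e+00  0.000e+00  1.000e+00]] [ 1.71435519  4.19808148 -4.47493658] [ 0.95162627 -0.47311872 -0.14954793]
```

View pics/s2.png

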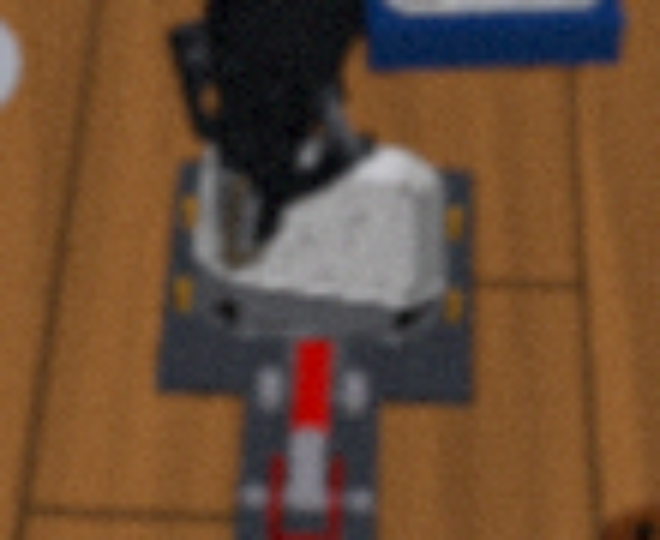

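Call:
play_rows:
  xyz:
    - [1, 0, -4]
    - [2, 0, -9]
    - [3, 0, -15]
    - [5, 0, -25]
    - [7, 0, -37]
    - [10, 0, -52]
    - [13, 0, -70]
    - [17, 0, -88]
    - [20, 0, -106]
    - [23, 0, -123]
  rot:
    - [0, 0, 0]
    - [0, 0, 0]
    - [0, 0, 0]
    - [0, 0, 0]
    - [0, 0, 0]
    - [0, -0.03, 0]
    - [0, -0.06, 0]
    - [0, -0.1, 0]
    - [0, -0.14, 0]
    - [0, -0.183, 0]
  grip: [0, 0, 0, 0, 0, 0, 0, 0, 0, 0]

```text
time_s: 16.0
eef_pos: [0.5422, -0.0612, 0.1809]
eef_rot: [0.001, 0.925, 0.379, -0.0]
wrist_force: [0.6, -0.5, -3.8]
opening: 0.107
grasp_force: 59.1
```

```bash
python3 - <<'E'
from h import *
T,o=pose();print(T.round(4),o["wrist_force"],o["torque"])
t=cam("top");save("t2",t["color"][150:270,190:420],3)
P=cloud(t);print("lower rim area z",np.nanmedian(P[200:214,262:267,2]))
w=cam("wrist");P=cloud(w);Pt=(P-T[:3,3])@T[:3,:3]
m=(Pt[...,0]<.09)&(Pt[...,0]>-.13)&(abs(Pt[...,1])<.08)&(Pt[...,2]>-.012)&(Pt[...,2]<.06)
hs=w["color"].min(-1)>120
q=Pt[m&hs];A=np.c_[q[:,:2],np.ones(len(q))]
print(len(q),np.percentile(q,[1,50,99],axis=0).round(3))
E
```

```text
[[ 7.127e-01  7.014e-01  2.000e-04  5.422e-01]
 [ 7.014e-01 -7.127e-01 -1.400e-03 -6.120e-02]
 [-8.000e-04  1.100e-03 -1.000e+00  1.809e-01]
 [ 0.000e+00  0.000e+00  0.000e+00  1.000e+00]] [ 0.62246931 -0.47742238 -3.77833818] [ 0.08542316 -0.13036357 -0.05295404]
lower rim area z 0.1927472237186627
3218 [[-0.07  -0.068 -0.012]
 [-0.021  0.008 -0.006]
 [ 0.014  0.071 -0.003]]
```

View pics/t2.png

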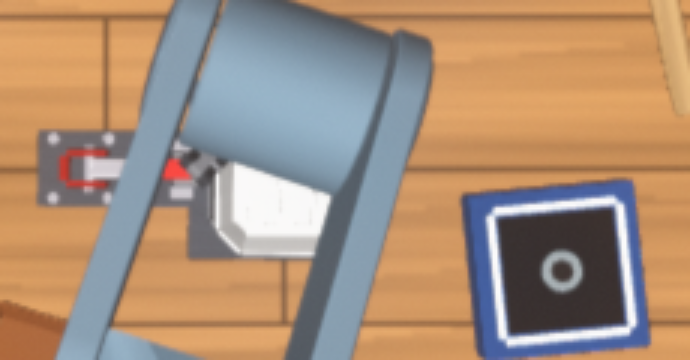

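Top casting freed (3.8 N hanging), clamp still shut. Next I'll carry it to the window.

Call:
play_rows:
  xyz:
    - [-8, 4, 0]
    - [-25, 12, 0]
    - [-50, 23, 0]
    - [-82, 38, 0]
    - [-116, 54, 0]
    - [-150, 70, 0]
    - [-182, 85, 0]
    - [-210, 98, 0]
    - [-229, 107, 0]
    - [-238, 111, 0]
  rot:
    - [0, 0, 0]
    - [0, 0, 0]
    - [0, 0, 0]
    - [0, 0, 0]
    - [0, 0, 0]
    - [0, 0, 0]
    - [0, 0, 0]
    - [0, 0, 0]
    - [0, 0, 0]
    - [0, 0, 0]
  grip: [0, 0, 0, 0, 0, 0, 0, 0, 0, 0]

```text
time_s: 17.35
eef_pos: [0.4492, -0.3084, 0.1789]
eef_rot: [-0.0, 0.926, 0.378, -0.0]
wrist_force: [-0.7, 0.6, -2.6]
opening: 0.108
grasp_force: 59.1
```

Call:
play_rows:
  xyz:
    - [0, 0, 0]
    - [0, 0, 0]
    - [0, 0, 0]
    - [0, 0, 0]
    - [0, 0, 0]
    - [0, 0, 0]
    - [0, 0, 0]
    - [0, 0, 0]
    - [0, 0, 0]
    - [0, 0, 0]
  rot:
    - [0, 0, 0]
    - [0, 0, 0]
    - [0, 0, 0]
    - [0, 0, 0]
    - [0, 0, 0]
    - [0, 0, 0]
    - [0, 0, 0]
    - [0, 0, 0]
    - [0, 0, 0]
    - [0, 0, 0]
  grip: [0, 0, 0, 0, 0, 0, 0, 0, 0, 0]

```text
time_s: 18.6
eef_pos: [0.4503, -0.3072, 0.1793]
eef_rot: [0.0, 0.925, 0.379, -0.0]
wrist_force: [-0.4, -0.7, -3.9]
opening: 0.11
grasp_force: 59.1
```

```bash
python3 - <<'E'
from h import *
T,o=pose();print(T.round(4),o["wrist_force"])
t=cam("top");s=cam("side")
for n,c in(("top",t),("side",s)):
    P=cloud(c);h=cv2.cvtColor(c["color"],cv2.COLOR_RGB2HSV)
    m=(h[...,1]<60)&(h[...,2]>100)&(abs(P[...,0]-.41)<.12)&(abs(P[...,1]+.347)<.12)&(P[...,2]>.13)&(P[...,2]<.215)
    q=P[m];print(n,len(q),np.percentile(q,[2,50,98],axis=0).round(3) if len(q) else 0)
    m=(abs(P[...,0]-.503)<.06)&(abs(P[...,1]+.1)<.05);print(" lower z",np.nanmedian(P[m][:,2]))
    r,g,b=[c["color"][...,i].astype(int) for i in range(3)]
    red=(r>120)&(g<60)&(b<60)&(abs(P[...,0]-.503)<.01)&(P[...,1]<.045)&(P[...,1]>-.05)
    q=P[red];print(" clamp",len(q),q.min(0).round(3),q.max(0).round(3))
a=t["color"][150:290,190:430];b=s["color"][60:230,200:360]
b=cv2.resize(b,(240,255));save("fin",np.vstack([a,b]),1.5)
E
```

```text
[[ 0.7125  0.7017  0.      0.4503]
 [ 0.7017 -0.7125 -0.     -0.3072]
 [-0.      0.     -1.      0.1793]
 [ 0.      0.      0.      1.    ]] [-0.37905687 -0.70145643 -3.87854298]
top 441 [[ 0.346 -0.407  0.178]
 [ 0.386 -0.323  0.188]
 [ 0.473 -0.283  0.209]]
 lower z 0.023651533955142745Traceback (most recent call last):
  File "<stdin>", line 11, in <module>
    return umr_minimum(a, axis, None, out, keepdims, initial, where)
ValueError: zero-size array to reduction operation minimum which has no identity
```

```bash
python3 - <<'E'
from h import *
s=cam("side");t=cam("top")
P=cloud(s);r,g,b=[s["color"][...,i].astype(int) for i in range(3)]
red=(r>100)&(g<70)&(b<70)&(abs(P[...,0]-.503)<.02)&(abs(P[...,1])<.12);q=P[red];print(len(q),np.percentile(q,[0,50,100],axis=0).round(3) if len(q) else 0)
a=t["color"][150:290,190:430];b=cv2.resize(s["color"][60:230,200:360],(240,255));save("fin",np.vstack([a,b]),1.5)
E
```

```text
154 [[ 0.486 -0.044  0.01 ]
 [ 0.502  0.015  0.038]
 [ 0.517  0.101  0.051]]
```

View pics/fin.png

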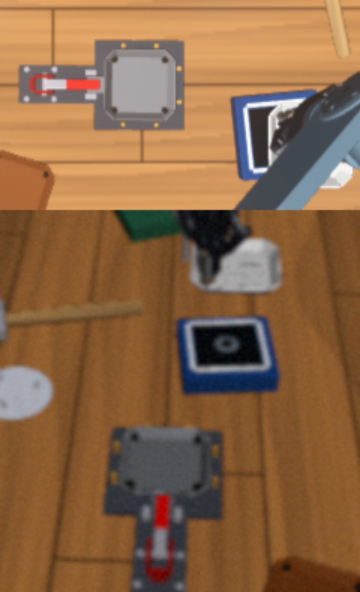

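The final view shows the clamp flat and shut, with the lower casting in its fixture. The top casting is held level over the station, at height about 0.17 m.

```bash
python3 -c "
from bench import ctrl
print(ctrl.hand_in())"
```

```text
the job is handed in; nothing more can be done
None
```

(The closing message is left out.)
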